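# Load the blade carrier under the leaf spring of the grinding gate

### The job

Load the blade carrier into the grinding gate: with a fingertip press its low tail down hard, so that the sprung floor sinks and the front clears the bridge, and keep it pressed while you push it along the channel, under the bridge and the leaf spring, fully home against the end stop. Do not lift the carrier or tip it out of the channel, and leave the other things on the bench where they are. Then let go and move the hand clear.

Things in the scene. Friction and masses are not known exactly. Their poses are not given: they have to be found in the camera images.
- gate: Gate bolted to the bench: steel base 360 x 90 x 10 mm, two dark steel rails 32 mm high with a 47 mm channel between, a grey bridge across it and a grey end stop at the far end. Origin at bench height on the channel's centre line; +x is the push direction, z up. Base from x = -170 to +190 mm, stop face at x = 150 mm.
- carrier: Loose aluminium carrier in the channel, 160 x 44 mm, 0.34 kg, a steel blade blank let into its front. Origin on its underside's centre line, below the step; +x to the nose. Low tail (x -60 to 0 mm) 14 mm thick; front (0 to +100 mm) 22 mm thick, flat, square nose. Floor up: underside 26 mm above the bench, and the nose butts on the bridge. Home: origin at x = 50 mm in the gate's frame.
- tread (a point): Centre of the top of the carrier's low tail (60 x 44 mm), 30 mm behind the step: the place to press, covered by a black grip pad. 40 mm above the bench with the floor up, 34 mm fully down (the front's top: 48 and 42 mm).
- step (a point): Middle of the carrier's upright step face (44 mm wide, 8 mm high, facing the tail), 18 mm above the underside: a finger pressing on the tail can push forward against it.
- bridge (a point): Centre of the bridge's underside, 45 mm above the bench. The bridge is 22 mm long in the push direction (x = 72 to 94 mm in the gate's frame), 85 mm wide; its top with the spring's clamp is 65 mm above the bench. At the start the nose is 10 to 40 mm short of it.
- nose (a point): Centre of the carrier's square nose face, 100 mm ahead of the step, 11 mm above the underside.
- stop (a point): Centre of the gate's end stop face, 37 mm above the bench, which the nose must reach. The stop is 52 mm high.
- floor (a joint): Sprung channel floor, m pressed down: 0 up, 0.006 fully down; always level. Under the carrier it starts to sink at about 4 N of press, the carrier clears the bridge from 0.003 (about 8 N), and it is fully down at about 13 N. Released with the carrier under the bridge, it rises to about 0.003 and clamps the carrier against the bridge.
- leaf (a joint): Leaf spring, rad lifted: 0 free, 0.2 to 0.35 when riding on the carrier, pressing with 4 to 6 N. A 30 mm wide steel strip that slopes down from the bridge's far side to a tip at x = 125 mm in the gate's frame, 36 mm above the bench when free.
- block: Bystander: loose steel block 50 x 25 x 25 mm beside the gate; origin at its underside.
- screwdriver: Bystander: screwdriver lying beside the gate; leave alone.
- jar: Bystander: amber glass jar, 56 mm across, 65 mm high, beside the gate; origin at its underside.
- beltroll: Bystander: roll of abrasive belt, ring 90 mm across, 50 mm high.
- mug: Bystander: white mug, 80 mm across, 90 mm high.
- brush: Bystander: hand brush lying on the bench.
- wrench: Bystander: wrench lying on the bench.
Not all that is in view belongs to the job. Leave any green or yellow look-alike of the carrier alone.

How it is judged:
On the way, in this order (a step that is already met when the one before it is completed fails the run):
1. the carrier is pressed down on its sprung floor (floor at least 3 mm down) while its nose is still short of the bridge or just at its mouth (value of joint floor above 0.003 m and x of carrier in the frame of gate below -0.02 m and contact force between the fingers and carrier above 3 N), for 0.1 s.
2. the nose has passed under the leaf spring's tip, pushed by the fingers (x of nose in the frame of gate above 0.13 m and value of joint leaf above 0.1 rad and contact force between the fingers and carrier above 3 N), for 0.05 s.
At the end, for the whole second after the job is handed in: The carrier's nose is within 4 mm of the end stop, the carrier lies level (within 0.06 rad) and straight (0.08 rad) in the channel under the bridge with the leaf spring riding on it and the floor pressing it up, at rest and released (x of carrier in the frame of gate above 0.046 m and value of joint leaf above 0.1 rad and value of joint floor above 0.0015 m and angle between carrier's own z axis and vertical below 0.06 rad and angle between the x axis of carrier and the x axis of gate, either way round below 0.08 rad and linear speed of carrier below 0.02 m/s); the robot touches nothing.
It fails at once if the carrier is lifted more than 8 mm or tipped by more than 0.2 rad (z of carrier in the frame of gate above 0.034 m or angle between carrier's own z axis and vertical above 0.2 rad).
It fails at once if another thing on the bench is moved by more than 25 mm (distance of any of block, screwdriver, jar, beltroll, mug, brush, wrench from where it was at the start of the episode above 0.025 m).
It also fails if it takes over 38 s, if anything falls off the work surface, if the arm or the gripper's body presses on something with over 40 N, if the wrist force passes 120 N, or if a joint passes its speed limit or range.

### The arm

A 6-joint arm with a two-finger parallel gripper is mounted at the origin on the work surface. World frame = base frame: x ahead of the robot, y to its left, z up, the work surface at z = 0. Lengths are in m, angles in rad, forces in N, time in s.
With the tool pointing down it reaches from about 0.25 to 0.8 m from the base axis. Payload 8.5 kg.
Tool frame: the origin (TCP) lies midway between the tips of the shut fingers; the grasp point (between the pads) lies 19 mm behind it; y points along the fingers, z is the direction in which the jaws open and shut, and the axes are right-handed (so a half turn about y gives the same grasp; the last joint's range is limited). The gripper opens to 85 mm and grips with 20 to 120 N. Pads are 22 mm wide; open, the fingers measure 114 mm over their backs; the gripper's body (76 mm by 85 mm) begins 54 mm behind the grasp point. The pads swing forward as they close: fully open they stand 13 mm farther back than shut.
Start: joints at [-1.168, 0.238, -0.013, 1.319, 0, 1.571], TCP at [0.206, -0.483, 0.196] pointing down, gripper open.
Joint ranges: [-2.66, 2.66], [-1.03, 1.9], [-1.14, 1.46], [-1.82, 2.27], [-1.45, 1.34], [-3.14, 3.14]. Speed limits (rad/s): [2.22, 2.22, 2.79, 3.14, 3.14, 3.14].

### API

Orientations are given as a unit quaternion [w, x, y, z].
In Python, from cell import manip, vision gives the robot as it stands. The module is installed in compiled form; this text tells all that it offers.
- The arm moves only by the shell command python3 -m jog 'ROWS' [FORCE]. ROWS is text: rows parted by semicolons, each of 5 numbers parted by spaces: the shift along the tool's x, y, z in mm, then the turn about the tool's y in degrees, then the finger opening in mm, from 0 to 85.4. In form: tx ty tz spin hand; .... A call has 1 to 12 rows; each row is the pose to reach, as a shift and turn from the pose measured when the call began, along the tool's axes at that moment; what a row does not reach only later rows make up. A row lasts 1/12 s, in which the tool goes at most 41.7 mm and 7.16 degrees, less where a joint would pass 70% of its speed; a pose out of reach is approached as far as the arm can. A call with a gripper value outside its range is refused whole. The fingers move at their own pace and stop on an object; FORCE is the grip in N (left out, the last holds). Time passes only in rows, so rows that repeat a pose let the fingers close. It gives the time, the measured TCP pose, the force and the opening at its end, in the units of the state.
- manip.sense(): the state, without advancing time (a new reading comes with each control period).
- vision.snapshot(name): name is "side" or "top" or "wrist"; returns the picture (420x560x3 uint8, red, green, blue); there is no depth.
- vision.calibration(name): a dict with "intrinsics" (3x3 intrinsics, pixels), "dist_coeffs" ([k1, k2, p1, p2, k3] as OpenCV has them; the pictures are not rectified), "rvec" (rotation vector, rad) and "tvec" (3), from world to camera coordinates, as OpenCV has them. Camera axes: x right, y down, z forward; pixel columns grow to the right and rows downward; lengths in m; the calibration is good to about 2 mm. A picture is of the moment at which its call begins: read the wrist's pose just before it. calibration takes no time and is no camera call; for the wrist camera it gives the pose at the moment of the call.
- manip.close_job(): hands the job in, once; it reports no verdict.
The state is a dict: "t": time; "qpos": joint angles; "qd": joint speeds; "effort": joint torques, N m; "ee_pos": TCP position; "tool_rot": TCP orientation; "ft_force": force on the tool from outside, world axes, zero at the start; "ft_torque": the same for the moment, N m; "opening": opening from 0.0 (shut) to 1.0 (fully open).
Only numpy, scipy, OpenCV 4.12 (cv2) and the standard library are available. Lean on these libraries where they do the work, as an engineer would, in place of code of your own. Each camera call takes 0.05 s, during which the arm holds its last target.

## Working session

There is one attempt and no reset: what is moved stays moved. The work goes in short steps, Python scripts to look and compute and a shell command to move; the robot and the scene stay as the last step left them, time stands still between calls to the robot, and variables do not carry over. Pictures are saved under pics/ and viewed, and the job is handed in when it is done.

```bash
mkdir -p pics
cat > h.py <<'E'
import numpy as np, cv2
from cell import manip, vision
def snap(n,f):
    im=vision.snapshot(n); cv2.imwrite('pics/'+f,cv2.cvtColor(im,cv2.COLOR_RGB2BGR)); return im
def cal(n):
    c=vision.calibration(n); return np.array(c["intrinsics"],float),np.array(c["dist_coeffs"],float),np.array(c["rvec"],float),np.array(c["tvec"],float)
def ray(c,uv):
    K,d,r,t=c; R=cv2.Rodrigues(r)[0]
    p=cv2.undistortPoints(np.array(uv,float).reshape(-1,1,2),K,d).reshape(-1,2)
    D=np.c_[p,np.ones(len(p))]@R
    return -R.T@t.ravel(),D
def onz(c,uv,z):
    o,D=ray(c,uv); return o+D*((z-o[2])/D[:,2])[:,None]
def tri(c1,u1,c2,u2):
    o1,d1=ray(c1,u1);o2,d2=ray(c2,u2);out=[]
    for a,b in zip(d1,d2):
        A=np.c_[a,-b];s=np.linalg.lstsq(A,o2-o1,rcond=None)[0]
        p,q=o1+a*s[0],o2+b*s[1];out.append(np.r_[(p+q)/2,np.linalg.norm(p-q)])
    return np.array(out)
def proj(c,P): return cv2.projectPoints(np.array(P,float).reshape(-1,1,3),c[2],c[3],c[0],c[1])[0].reshape(-1,2)
E
python3 - <<'E'
from h import *
print(manip.sense())
for n in("side","top","wrist"): snap(n,n+"0.png")
for n in("side","top","wrist"): print(n,cal(n), ray(cal(n),[[280,210]]))
E
```

```text
{'t': 0.0, 'qpos': array([-1.16799399e+00,  2.38799403e-01, -1.42238404e-02,  1.31919774e+00,
        1.99731217e-05,  1.57080156e+00]), 'qd': array([ 0.00108782,  0.0004247 , -0.00017546,  0.00035874,  0.0002766 ,
       -0.00074727]), 'effort': array([ 6.64449126e-04, -5.38771713e+01,  3.46439981e+01,  1.89038477e-02,
        1.36836452e-04,  1.10376902e-06]), 'ee_pos': array([ 0.20562919, -0.48256644,  0.19517973]), 'tool_rot': array([ 0.14135562, -0.14154331,  0.69330932, -0.69231948]), 'ft_force': array([0.39691004, 0.01493334, 0.20506543]), 'ft_torque': array([0.03352478, 0.00082067, 0.0161186 ]), 'opening': 0.9965300330558563}
side (array([[401.9356607 ,   0.        , 273.3856851 ],
       [  0.        , 401.9356607 , 208.14473038],
       [  0.        ,   0.        ,   1.        ]]), array([-0.05117766,  0.        ,  0.        ,  0.        ,  0.        ]), array([ 0.45486211, -2.65642353,  1.33281486]), array([0.48767018, 0.15756776, 0.9396472 ])) (array([0.25639054, 0.78368162, 0.68241752]), array([[ 0.2358796 , -0.76215673, -0.60313352]]))
top (array([[422.35452388,   0.        , 270.02091542],
       [  0.        , 422.35452388, 205.80356566],
       [  0.        ,   0.        ,   1.        ]]), array([-0.00065438,  0.        ,  0.        ,  0.        ,  0.        ]), array([ 2.19368375, -2.14874668,  0.118409  ]), array([-0.01285419,  0.52274606,  1.23533502])) (array([0.39305116, 0.00415366, 1.28256571]), array([[ 0.09346581, -0.02873138, -0.99553785]]))
wrist (array([[316.45669131,   0.        , 281.75080954],
       [  0.        , 316.45669131, 209.23278646],
       [  0.        ,   0.        ,   1.        ]]), array([-0.06137705,  0.        ,  0.        ,  0.        ,  0.        ]), array([-2.39385858,  1.5811938 ,  0.25181291]), array([-0.52429405, -0.04079149,  0.37914906])) (array([ 0.27805084, -0.45174755,  0.37271179]), array([[-0.28918887, -0.11644269, -0.95018282]]))
```

View pics/side0.png

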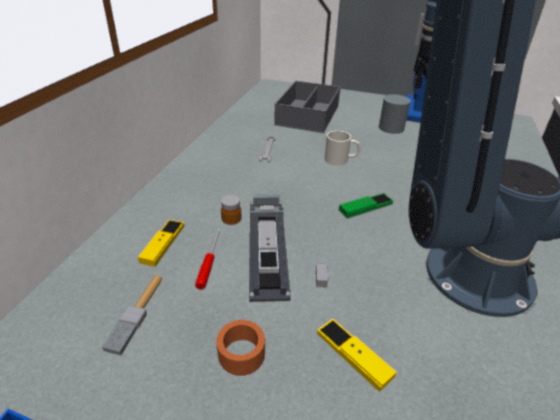

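View pics/top0.png

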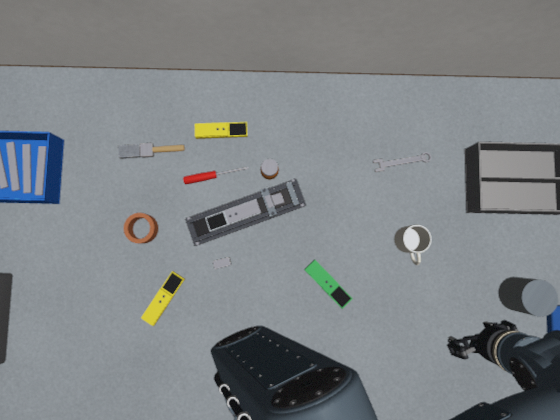

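View pics/wrist0.png

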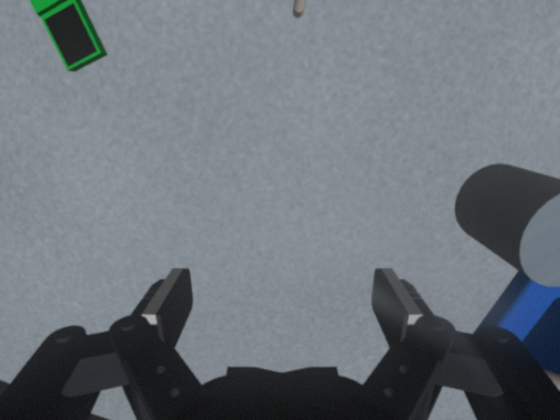

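Run:
```python
import cv2
a=cv2.imread('pics/top0.png')[165:255,175:315]; cv2.imwrite('pics/topc.png',cv2.resize(a,None,fx=5.5,fy=5.5,interpolation=cv2.INTER_CUBIC))
a=cv2.imread('pics/side0.png')[185:305,220:340]; cv2.imwrite('pics/sidec.png',cv2.resize(a,None,fx=5,fy=5,interpolation=cv2.INTER_CUBIC))
```

```text
(no output)
```

View pics/topc.png

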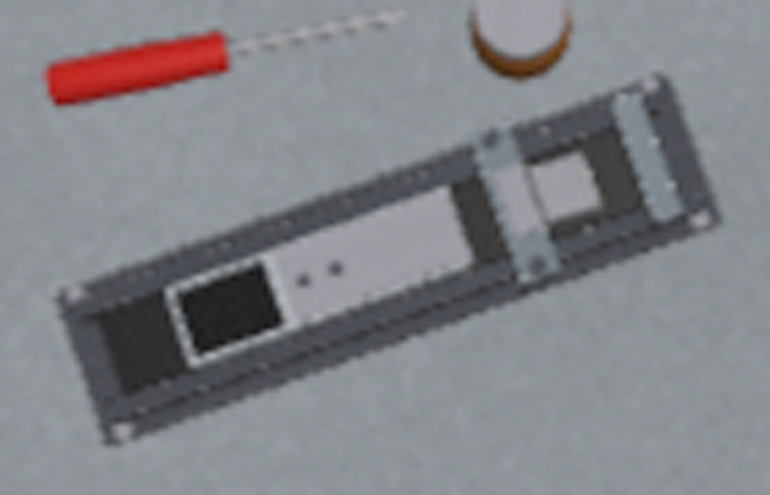

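View pics/sidec.png

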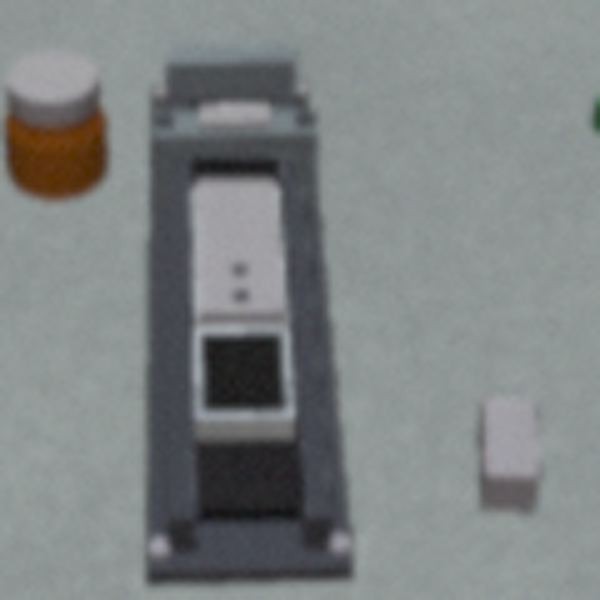

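Run:
```python
from h import *
T,S=cal("top"),cal("side")
def blob(f,seed,th):
    g=cv2.cvtColor(cv2.imread('pics/'+f),cv2.COLOR_BGR2GRAY)
    m=(g<th).astype(np.uint8); n,l,st,c=cv2.connectedComponentsWithStats(m,connectivity=4)
    i=l[seed[1],seed[0]]; print(f,st[i],c[i]); return c[i]
for th in(60,75,90):
    a=blob('top0.png',(216,221),th);b=blob('side0.png',(268,259),th)
    print(tri(T,[a],S,[b]), onz(T,[a],.04),onz(S,[b],.04))
tc=lambda p:np.array(p)/5.5+[175-.4,165-.4]
sc=lambda p:np.array(p)/5+[220-.4,185-.4]
# base corners TL(rear left) RL rear right, front right, front left
tb=tc([[58,290],[108,443],[720,218],[668,75]])
P=onz(T,tb,.01); print(P)
sb=sc([[147,582],[352,578]]); print(onz(S,sb,.01))
# stop top edge corners, bridge corners, carrier tail corners/nose corners (order: left,right)
print('stop',onz(T,tc([[612,97],[660,222]]),.052), 'br',onz(T,tc([[473,137],[523,283]]),.065))
print('tail',onz(T,tc([[165,293],[193,367]]),.04),'nose',onz(T,tc([[449,187],[476,263]]),.048))
print('stail',onz(S,sc([[193,417],[298,417]]),.04),'snose',onz(S,sc([[193,181],[280,181]]),.048))
print('step',tri(T,[tc([277,290])],S,[sc([238,320])]))
print('screws',onz(T,tc([[75,295],[122,431],[700,218],[651,85]]),.012))
print('pad corners',onz(T,tc([[177,292],[266,263],[284,325],[195,355]]),.04))
```

```text
top0.png [208 214  18  15 178] [216.33146067 220.96629213]
side0.png [261 253  15  13 186] [268.11290323 258.98387097]
[[0.47448046 0.15560226 0.03858128 0.00213067]] [[0.47335364 0.15515928 0.04      ]] [[0.47505969 0.15714907 0.04      ]]
top0.png [208 213  18  16 187] [216.39037433 220.73262032]
side0.png [261 252  15  15 213] [268.07042254 259.1971831 ]
[[0.47493783 0.15548162 0.03770213 0.00152709]] [[0.47404604 0.155009   0.04      ]] [[0.47491758 0.15783657 0.04      ]]
top0.png [207 213  19  17 200] [216.275 220.82 ]
side0.png [261 252  16  15 229] [268.13973799 259.07860262]
[[0.47465466 0.1557355  0.03839681 0.00158287]] [[0.4737814  0.15533974 0.04      ]] [[0.47489855 0.15741902 0.04      ]]
[[ 0.48432551  0.25314283  0.01      ]
 [ 0.40137892  0.22252304  0.01      ]
 [ 0.53169746 -0.10960281  0.01      ]
 [ 0.61086679 -0.07981206  0.01      ]]
[[0.48060477 0.26259114 0.01      ]
 [0.39879096 0.23090546 0.01      ]]
stop [[ 0.59110155 -0.04719555  0.052     ]
 [ 0.52430322 -0.07388626  0.052     ]] br [[ 0.56603887  0.02652633  0.065     ]
 [ 0.48916062 -0.00149798  0.065     ]]
tail [[0.48175851 0.18998634 0.04      ]
 [0.44248905 0.17362141 0.04      ]] nose [[0.54118087 0.03906609 0.048     ]
 [0.50067391 0.02370458 0.048     ]]
stail [[0.48617355 0.19164578 0.04      ]
 [0.44222425 0.1757736  0.04      ]] snose [[0.54204596 0.04384899 0.048     ]
 [0.50077774 0.0287738  0.048     ]]
step [[0.48559259 0.12995219 0.0449866  0.00275955]]
screws [[ 0.48163355  0.24334638  0.012     ]
 [ 0.40802117  0.21482231  0.012     ]
 [ 0.53124731 -0.09841172  0.012     ]
 [ 0.60471902 -0.0703453   0.012     ]]
pad corners [[0.48242909 0.18358601 0.04      ]
 [0.49901148 0.13645407 0.04      ]
 [0.46593284 0.12577503 0.04      ]
 [0.44891226 0.17277831 0.04      ]]
```

```bash
cat >> h.py <<'E'
from scipy.spatial.transform import Rotation as Ro
def RT(s):
    q=s["tool_rot"]; return Ro.from_quat([q[1],q[2],q[3],q[0]]).as_matrix()
def shift(target,s=None):
    s=s or manip.sense(); return RT(s).T@(np.array(target)-s["ee_pos"])*1000
D=np.array([np.cos(np.radians(-70)),np.sin(np.radians(-70)),0]); G=np.array([.5036,.081,0])
def st():
    s=manip.sense(); R=RT(s); p=s["ee_pos"]-G
    print('t %.2f'%s["t"],s["ee_pos"].round(4),'F',s["ft_force"].round(1),'op %.2f'%s["opening"],'gate x %.1f y %.1f z %.1f'%tuple(1000*np.array([p@D,p@[-D[1],D[0],0],p[2]])))
    print('xaxis',R[:,0].round(3),np.degrees(np.arctan2(R[1,0],R[0,0])).round(1),'y',R[:,1].round(3),'z',R[:,2].round(3)); return s
E
python3 - <<'E'
from h import *
st(); print(shift([.4745,.1555,.15]), shift(np.array([.4745,.1555,.15])-.004*D))
E
```

```text
t 0.15 [ 0.2057 -0.4827  0.1953] F [-0.4 -1.  -0.2] op 1.00 gate x 427.8 y -472.8 z 195.3
xaxis [-0.92  -0.392  0.   ] -156.9 y [-0.     0.001 -1.   ] z [ 0.392 -0.92  -0.001]
[-497.47046217   45.84859493 -481.68039763] [-497.68519549   45.85282414 -485.67462744]
```

```bash
python3 -m jog '-25 0 -24 -4 0; -55 0 -53 -9 0; -85 0 -82 -14 0; -115 0 -111 -20 0; -145 0 -140 -25 0; -175 0 -169 -30 0; -205 0 -198 -36 0; -235 0 -227 -41 0; -265 0 -256 -46 0; -295 0 -285 -52 0; -325 0 -314 -57 0; -350 0 -338 -61 0' 60
python3 - <<'E'
from h import *
st(); print(shift([.4745,.1555,.14])); print(manip.sense()["qpos"])
E
```

```text
t: 1.15
ee_pos: [0.3955, -0.032, 0.1958]
tool_rot: [0.475, -0.475, 0.524, -0.524]
ft_force: [2.0, -1.2, -0.9]
opening: 0.002
t 1.15 [ 0.3955 -0.032   0.1958] F [ 2.  -1.2 -0.9] op 0.00 gate x 69.2 y -140.2 z 195.8
xaxis [-0.098 -0.995 -0.001] -95.6 y [ 0.     0.001 -1.   ] z [ 0.995 -0.098 -0.   ]
[-194.24246572   56.04457942   60.23217519]
[-8.17190943e-02  1.79540372e-02 -2.75047735e-01  1.27777952e+00
  1.21335663e-03  1.58716687e+00]
```

```bash
python3 -m jog '-20 5 5 -4 0; -50 10 13 -9 0; -80 16 22 -14 0; -110 26 32 -18 0; -140 36 42 -22 0; -165 46 50 -25.6 0; -180 56 56 -25.6 0; -190 66 60 -25.6 0; -194 76 60 -25.6 0; -194 80 60 -25.6 0; -194 80 60 -25.6 0'
python3 - <<'E'
from h import *
st(); snap("wrist","w1.png");snap("top","t1.png"); snap("side","s1.png")
a=cv2.imread('pics/s1.png')[170:310,210:350]; cv2.imwrite('pics/s1c.png',cv2.resize(a,None,fx=4,fy=4,interpolation=cv2.INTER_CUBIC))
E
```

```text
t: 2.07
ee_pos: [0.473, 0.1542, 0.1149]
tool_rot: [-0.578, 0.579, -0.407, 0.405]
ft_force: [-0.1, -0.2, 0.9]
opening: -0.003
t 2.07 [0.473  0.1542 0.1149] F [-0.1 -0.2  0.9] op -0.00 gate x -79.3 y -3.8 z 114.9
xaxis [ 0.341 -0.94  -0.001] -70.1 y [-0.002  0.    -1.   ] z [ 0.94   0.341 -0.002]
```

View pics/w1.png

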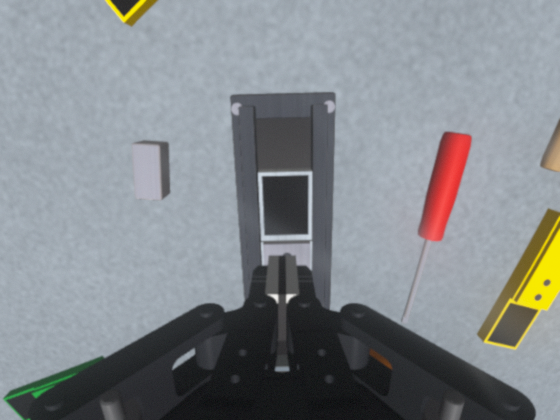

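View pics/s1c.png

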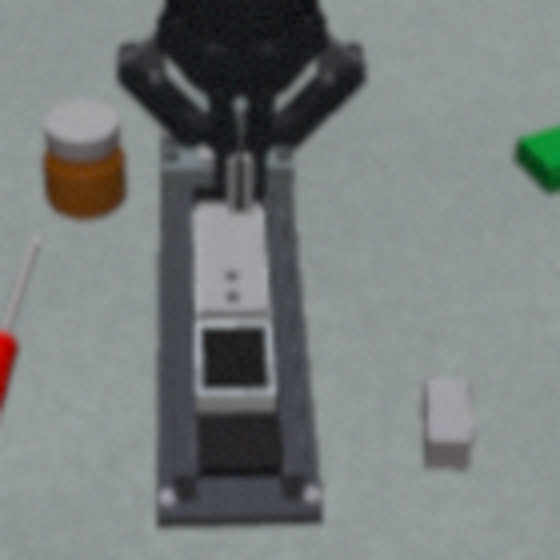

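Run:
```python
from h import *
W=cal("wrist"); T=cal("top"); S=cal("side")
P=onz(W,[[258,171],[311,171],[312.5,239],[259,241]],.04); print(P.round(4),P.mean(0).round(4))
# pad corners wrist/top tri
a=cv2.cvtColor(cv2.imread('pics/w1.png'),cv2.COLOR_BGR2GRAY)
m=(a<75).astype(np.uint8);n,l,s,c=cv2.connectedComponentsWithStats(m,connectivity=4);i=l[205,286];print(s[i],c[i])
pw=c[i]; print('pad',onz(W,[pw],.04),tri(W,[pw],T,[[216.33,220.9]]),tri(W,[pw],S,[[268.1,259.1]]))
R=onz(W,[[232,95],[335,93]],.01);print('rear base',R, (R[0]+R[1])/2+.17*D)
def g(p):
    p=p-G; return 1000*np.array([p@D,p@[-D[1],D[0],0]])
for n,p in(('pad',onz(W,[pw],.04)[0]),('rear',R.mean(0)),('jar',onz(T,[[269,165]],.065)[0]),('stepmid',onz(W,[[285,240]],.045)[0])): print(n,p.round(4),g(p).round(1))
```

```text
[[0.4454 0.1755 0.04  ]
 [0.4859 0.1902 0.04  ]
 [0.5092 0.1348 0.04  ]
 [0.466  0.1171 0.04  ]] [0.4766 0.1544 0.04  ]
[ 263  176   44   58 2389] [285.31854332 204.06195061]
pad [[0.47597099 0.15663878 0.04      ]] [[0.47501624 0.15569414 0.03716331 0.0025836 ]] [[0.47582448 0.15609043 0.03843756 0.00069276]]
rear base [[0.4033748  0.22397832 0.01      ]
 [0.48527971 0.25541089 0.01      ]] [0.50247068 0.07994686 0.01      ]
pad [0.476  0.1566 0.04  ] [-80.5  -0.1]
rear [0.4443 0.2397 0.01  ] [-169.4   -1.4]
jar [0.639  0.0036 0.065 ] [119.  100.7]
stepmid [0.4862 0.1278 0.045 ] [-49.9  -0.4]
```

```bash
python3 -m jog '2 15 1 0 0; 4 32 2 0 0; 5 48 3 0 0; 5 60 4 0 0; 5 67 4 0 0; 5 70 4 0 0; 5 70 4 0 0'; python3 -c "
from h import *
st()"
```

```text
t: 2.8
ee_pos: [0.4796, 0.1508, 0.0467]
tool_rot: [0.579, -0.578, 0.406, -0.406]
ft_force: [-0.6, -1.1, -0.6]
opening: 0.003
t 2.80 [0.4796 0.1508 0.0467] F [-0.6 -1.1 -0.6] op 0.00 gate x -73.8 y 1.3 z 46.7
xaxis [ 0.34  -0.941 -0.001] -70.1 y [ 0.     0.001 -1.   ] z [0.941 0.34  0.001]
```

```bash
python3 -m jog '0 3 -1 0 0; 0 6 -1 0 0; 0 8 -1 0 0; 0 8 -1 0 0'; python3 -m jog '0 2 0 0 0; 0 3 0 0 0; 0 3 0 0 0'; python3 -c "
from h import *
st()"
```

```text
t: 3.13
ee_pos: [0.4786, 0.1504, 0.0386]
tool_rot: [0.579, -0.578, 0.406, -0.406]
ft_force: [0.3, 0.0, -0.4]
opening: 0.0
t: 3.38
ee_pos: [0.4785, 0.1504, 0.0354]
tool_rot: [0.579, -0.578, 0.406, -0.406]
ft_force: [0.6, -0.2, -0.0]
opening: 0.002
t 3.38 [0.4785 0.1504 0.0354] F [ 0.6 -0.2 -0. ] op 0.00 gate x -73.9 y 0.1 z 35.4
xaxis [ 0.34  -0.941 -0.001] -70.1 y [ 0.     0.001 -1.   ] z [0.941 0.34  0.001]
```

Run:
```python
from h import *
st(); snap("wrist","w2.png"); snap("side","s2.png")
a=cv2.imread('pics/s2.png')[200:320,210:330]; b=cv2.imread('pics/w2.png')
a=cv2.resize(a,(420,420),interpolation=cv2.INTER_CUBIC); b=cv2.resize(b[100:380,150:402],(378,420))
cv2.imwrite('pics/c2.png',np.hstack([a,b]))
```

```text
t 3.38 [0.4785 0.1504 0.0354] F [ 0.6 -0.2 -0. ] op 0.00 gate x -73.9 y 0.1 z 35.4
xaxis [ 0.34  -0.941 -0.001] -70.1 y [ 0.     0.001 -1.   ] z [0.941 0.34  0.001]
```

View pics/c2.png

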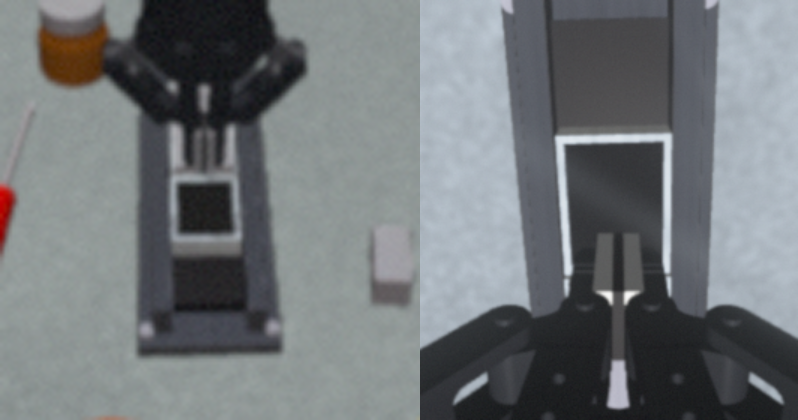

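Run:
```python
from h import *
S=cal("side");W=cal("wrist");e=manip.sense()["ee_pos"]
for dz in(0,.005,.01,.02):
  q=e+[0,0,dz]
  print(dz,[proj(S,q+k*D).round(1).tolist() for k in(-.011,0,.011)],[proj(W,q+k*D).round(1).tolist() for k in(-.011,0,.011)])
a=cv2.imread('pics/s2.png')[225:275,240:300]; cv2.imwrite('pics/s2d.png',cv2.resize(a,None,fx=12,fy=12,interpolation=cv2.INTER_CUBIC))
```

```text
0 [[[267.7, 261.5]], [[267.6, 258.1]], [[267.6, 254.8]]] [[[282.9, 226.4]], [[282.9, 243.2]], [[282.9, 259.4]]]
0.005 [[[267.7, 259.9]], [[267.7, 256.5]], [[267.6, 253.2]]] [[[282.9, 229.5]], [[283.0, 246.7]], [[283.0, 263.2]]]
0.01 [[[267.7, 258.3]], [[267.7, 254.9]], [[267.6, 251.6]]] [[[283.0, 232.8]], [[283.0, 250.3]], [[283.0, 267.1]]]
0.02 [[[267.7, 255.1]], [[267.7, 251.7]], [[267.7, 248.4]]] [[[283.1, 239.8]], [[283.1, 258.1]], [[283.1, 275.7]]]
```

View pics/s2d.png

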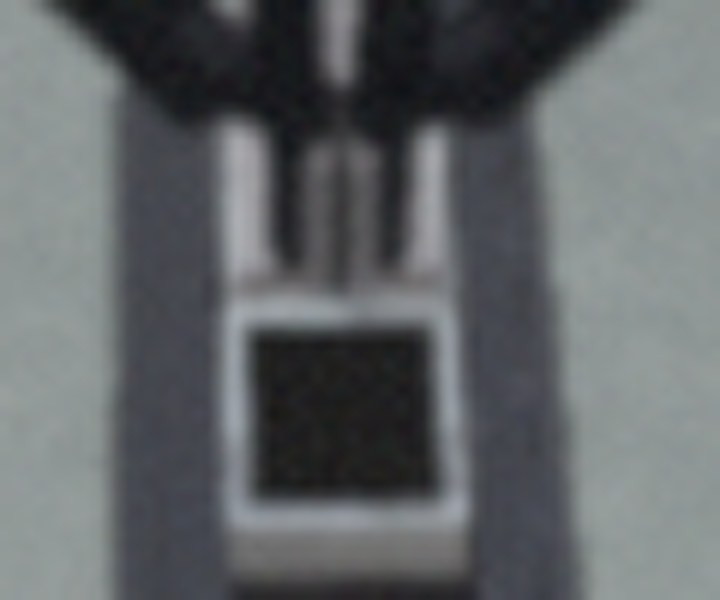

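View pics/w2.png

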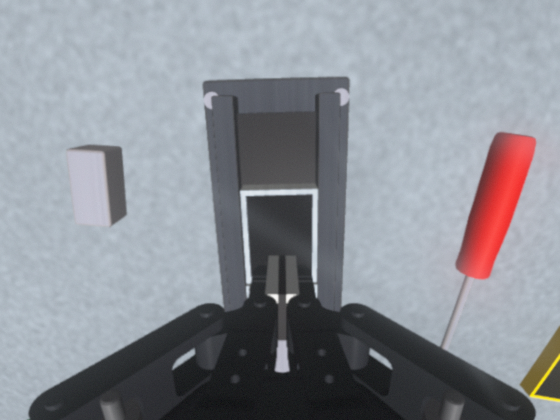

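Run:
```python
from h import *
S=cal("side");W=cal("wrist")
r=tri(S,[[268.3,249.2]],W,[[282,256]]);print(r)
p=r[0,:3]-G;print(p@D,p@[-D[1],D[0],0], r[0,:3]-manip.sense()["ee_pos"])
```

```text
[[0.47442995 0.15914169 0.07218565 0.00055643]]
-0.08340591290754291 -0.0006848452423732907 [-0.00413028  0.00867592  0.03658224]
```

Run:
```python
from h import *
S=cal("side");e=np.array([.473,.1542,.1149])
for dz in(0,.01,.02,.03,.037): print(dz,[proj(S,e+[0,0,dz]+k*D).round(1).tolist() for k in(-.011,0,.011)])
T=cal("top")
im=snap("top","t2.png")
a=cv2.cvtColor(im,cv2.COLOR_RGB2BGR)[150:270,170:330]; cv2.imwrite('pics/t2c.png',cv2.resize(a,None,fx=5,fy=5,interpolation=cv2.INTER_CUBIC))
a=cv2.imread('pics/s1.png')[190:240,240:300]; cv2.imwrite('pics/s1d.png',cv2.resize(a,None,fx=12,fy=12,interpolation=cv2.INTER_CUBIC))
```

```text
0 [[[269.7, 236.7]], [[269.7, 233.4]], [[269.6, 230.1]]]
0.01 [[[269.8, 233.2]], [[269.7, 229.8]], [[269.7, 226.6]]]
0.02 [[[269.8, 229.6]], [[269.8, 226.3]], [[269.7, 223.0]]]
0.03 [[[269.9, 225.9]], [[269.8, 222.6]], [[269.8, 219.4]]]
0.037 [[[269.9, 223.3]], [[269.9, 220.1]], [[269.8, 216.9]]]
```

View pics/s1d.png

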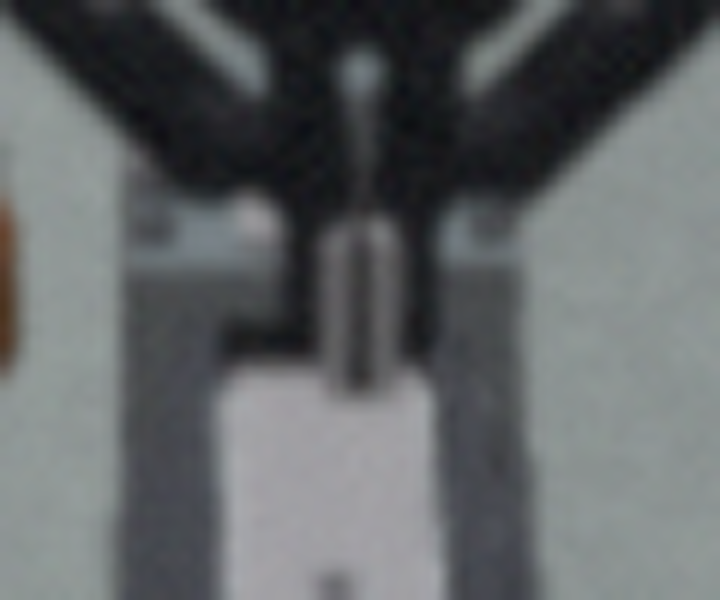

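View pics/t2c.png

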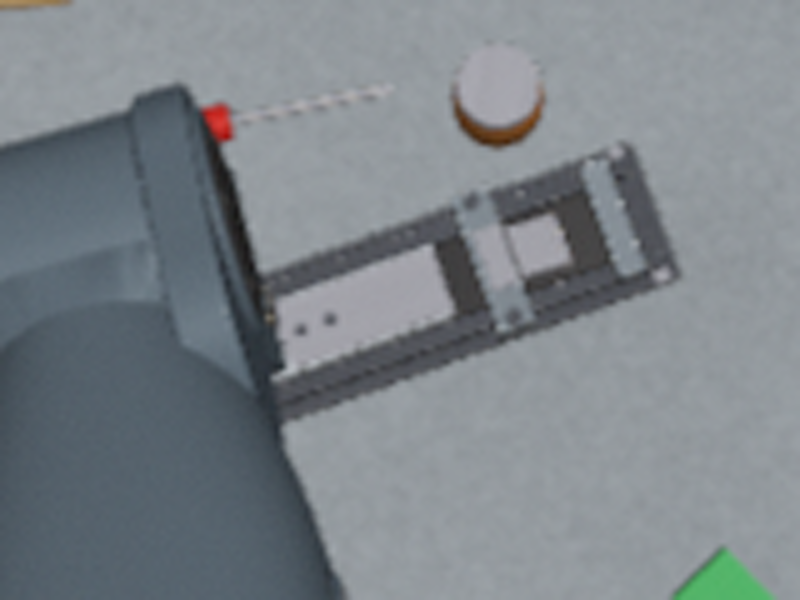

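```bash
python3 -m jog '0 4 0 0 0; 0 8 0 0 0; 0 12 0 0 0; 0 15 0 0 0; 0 18 0 0 0; 0 20 0 0 0; 0 20 0 0 0'
python3 - <<'E'
from h import *
st(); snap("side","s3.png"); W=cal("wrist");S=cal("side")
a=cv2.imread('pics/s3.png')[220:280,235:307]; cv2.imwrite('pics/s3d.png',cv2.resize(a,None,fx=10,fy=10,interpolation=cv2.INTER_CUBIC))
E
```

```text
t: 4.12
ee_pos: [0.4783, 0.1504, 0.0151]
tool_rot: [0.579, -0.579, 0.407, -0.406]
ft_force: [-0.4, 0.2, 0.1]
opening: 0.004
t 4.12 [0.4783 0.1504 0.0151] F [-0.4  0.2  0.1] op 0.00 gate x -73.9 y -0.0 z 15.1
xaxis [ 0.34  -0.941 -0.001] -70.1 y [-0.     0.001 -1.   ] z [0.941 0.34  0.   ]
```

View pics/s3d.png

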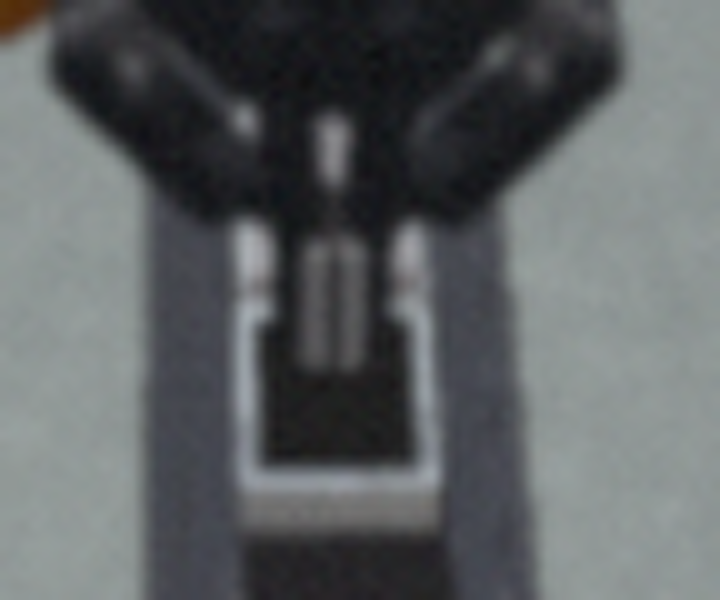

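```bash
for i in 1; do python3 -m jog '0 3 0 0 0; 0 6 0 0 0; 0 8 0 0 0; 0 8 0 0 0'; done; python3 -m jog '0 2 0 0 0; 0 2 0 0 0'; python3 -m jog '0 2 0 0 0; 0 2 0 0 0'
```

```text
t: 4.5
ee_pos: [0.4781, 0.1503, 0.0069]
tool_rot: [0.579, -0.579, 0.407, -0.406]
ft_force: [0.0, 0.0, 0.2]
opening: -0.0
t: 4.67
ee_pos: [0.4782, 0.1504, 0.0047]
tool_rot: [0.579, -0.579, 0.407, -0.406]
ft_force: [-0.1, -0.7, -0.1]
opening: -0.005
t: 4.83
ee_pos: [0.4783, 0.1504, 0.0028]
tool_rot: [0.579, -0.579, 0.407, -0.406]
ft_force: [-1.8, -0.4, 5.7]
opening: -0.001
```

```bash
python3 -m jog '0 2 0 0 0; 0 3 0 0 0; 0 3 0 0 0';  python3 -m jog '0 2 0 0 0; 0 2 0 0 0'
```

```text
t: 5.08
ee_pos: [0.4783, 0.1504, 0.0002]
tool_rot: [0.579, -0.578, 0.406, -0.406]
ft_force: [-2.6, -0.4, 9.6]
opening: -0.007
t: 5.25
ee_pos: [0.4783, 0.1504, -0.0013]
tool_rot: [0.579, -0.578, 0.406, -0.406]
ft_force: [-2.0, -0.9, 12.0]
opening: -0.002
```

```bash
python3 -m jog '0 2 0 0 0; 0 2 0 0 0';  python3 -m jog '0 2 0 0 0; 0 2 0 0 0';python3 -c "
from h import *
st()"
```

```text
t: 5.42
ee_pos: [0.4784, 0.1505, -0.0016]
tool_rot: [0.58, -0.578, 0.406, -0.406]
ft_force: [-7.5, -1.7, 24.0]
opening: 0.0
t: 5.58
ee_pos: [0.4785, 0.1505, -0.0016]
tool_rot: [0.58, -0.578, 0.406, -0.407]
ft_force: [-8.5, -2.0, 27.2]
opening: -0.002
t 5.58 [ 0.4785  0.1505 -0.0016] F [-8.5 -2.  27.2] op -0.00 gate x -73.9 y 0.2 z -1.6
xaxis [ 0.34  -0.941 -0.001] -70.1 y [ 0.003  0.002 -1.   ] z [0.941 0.34  0.004]
```

```bash
python3 -m jog '2 2 -0.5 0 0; 4 2 -0.5 0 0; 7 2 -0.5 0 0; 10 2 -0.5 0 0; 13 2 -0.5 0 0; 16 2 -0.5 0 0; 18 2 -0.5 0 0; 20 2 -0.5 0 0'
python3 - <<'E'
from h import *
st(); snap("side","s4.png")
a=cv2.imread('pics/s4.png')[190:290,220:340]; cv2.imwrite('pics/s4d.png',cv2.resize(a,None,fx=6,fy=6,interpolation=cv2.INTER_CUBIC))
E
```

```text
t: 6.25
ee_pos: [0.4863, 0.1348, -0.0015]
tool_rot: [0.583, -0.575, 0.406, -0.406]
ft_force: [-5.0, 14.1, 20.7]
opening: 0.001
t 6.25 [ 0.4863  0.1348 -0.0015] F [-5.  14.1 20.7] op 0.00 gate x -56.5 y 2.1 z -1.5
xaxis [ 0.341 -0.94  -0.006] -70.0 y [ 0.006  0.009 -1.   ] z [0.94  0.341 0.009]
```

View pics/s4d.png

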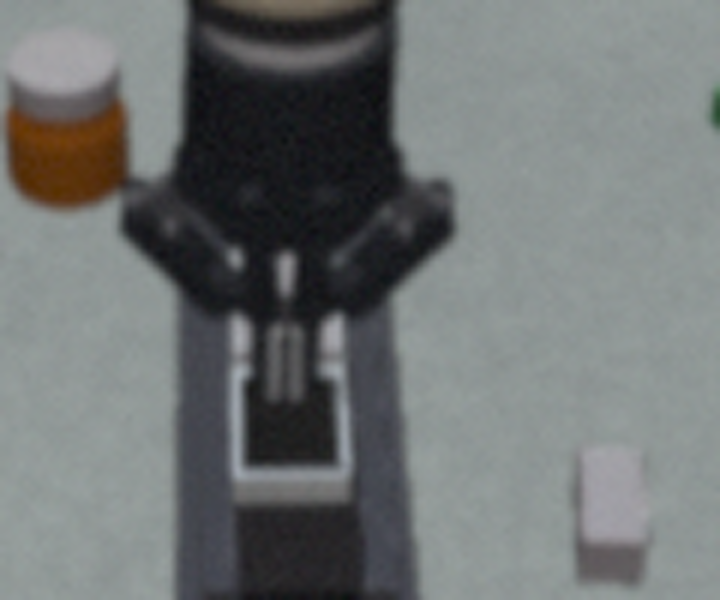

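```bash
python3 -m jog '3 2.5 -1 0 0; 6 2.5 -2 0 0; 9 2.5 -2 0 0; 12 2.5 -2 0 0; 15 2.5 -2 0 0; 18 2.5 -2 0 0; 21 2.5 -2 0 0; 24 2.5 -2 0 0'
python3 - <<'E'
from h import *
st(); snap("side","s5.png")
a=cv2.imread('pics/s5.png')[190:290,220:340]; cv2.imwrite('pics/s5d.png',cv2.resize(a,None,fx=6,fy=6,interpolation=cv2.INTER_CUBIC))
E
```

```text
t: 6.97
ee_pos: [0.4944, 0.1154, -0.0016]
tool_rot: [0.587, -0.573, 0.406, -0.404]
ft_force: [-7.5, 17.5, 26.5]
opening: 0.002
t 6.97 [ 0.4944  0.1154 -0.0016] F [-7.5 17.5 26.5] op 0.00 gate x -35.5 y 3.1 z -1.6
xaxis [ 0.344 -0.939 -0.013] -69.9 y [ 0.01   0.017 -1.   ] z [0.939 0.344 0.015]
```

View pics/s5d.png

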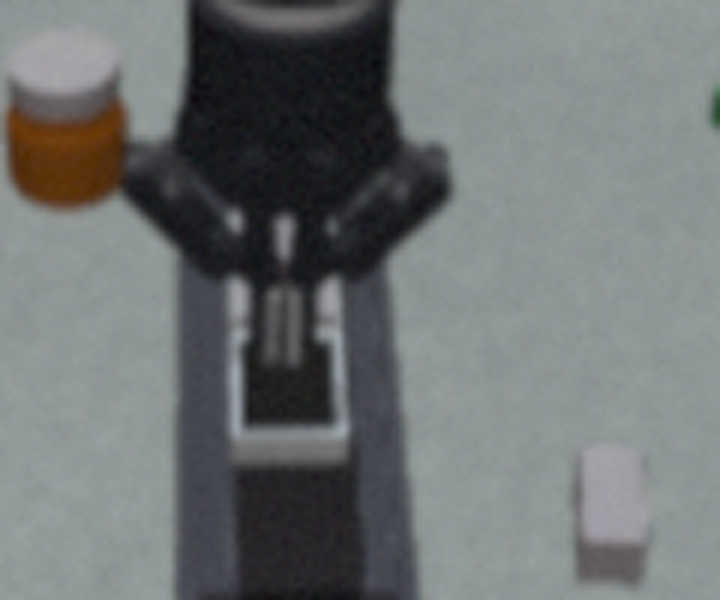

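```bash
python3 -m jog '3 2.5 -1 0 0; 7 2.4 -2 0 0; 10 2.4 -2.5 0 0; 14 2.3 -3 0 0; 17 2.3 -3 0 0; 21 2.2 -3 0 0; 24 2.2 -3 0 0; 28 2.1 -3 0 0; 31 2.1 -3 0 0; 35 2 -3 0 0; 38 2 -3 0 0; 42 2 -3 0 0'
python3 - <<'E'
from h import *
st(); snap("side","s6.png")
a=cv2.imread('pics/s6.png')[170:270,220:340]; cv2.imwrite('pics/s6d.png',cv2.resize(a,None,fx=6,fy=6,interpolation=cv2.INTER_CUBIC))
E
```

```text
t: 8.02
ee_pos: [0.5078, 0.0785, -0.0016]
tool_rot: [0.59, -0.57, 0.405, -0.403]
ft_force: [-5.8, 17.6, 27.6]
opening: -0.001
t 8.02 [ 0.5078  0.0785 -0.0016] F [-5.8 17.6 27.6] op -0.00 gate x 3.8 y 3.1 z -1.6
xaxis [ 0.346 -0.938 -0.019] -69.8 y [ 0.014  0.025 -1.   ] z [0.938 0.345 0.022]
```

View pics/s6d.png

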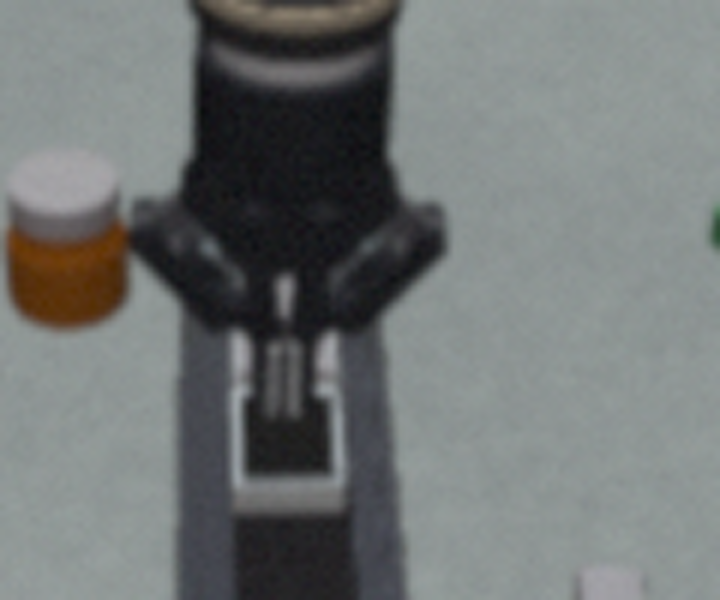

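```bash
python3 -m jog '3 2.5 -1 0 0; 7 2.4 -2 0 0; 10 2.3 -2.5 0 0; 14 2.2 -2.5 0 0; 17 2.1 -2.5 0 0; 20 2 -2.5 0 0; 23 2 -2.5 0 0; 26 1.9 -2.5 0 0; 29 1.9 -2.5 0 0; 31 1.8 -2.5 0 0; 33 1.8 -2.5 0 0; 33 1.8 -2.5 0 0'
python3 - <<'E'
from h import *
st(); snap("side","s7.png");snap("wrist","w7.png"); snap("top","t7.png")
a=cv2.imread('pics/s7.png')[170:270,220:340]; b=cv2.imread('pics/t7.png')[160:260,200:320]
cv2.imwrite('pics/s7d.png',np.vstack([cv2.resize(x,(360,300),interpolation=cv2.INTER_CUBIC) for x in(a,b)]))
E
```

```text
t: 9.07
ee_pos: [0.5183, 0.0503, -0.0016]
tool_rot: [0.593, -0.567, 0.405, -0.402]
ft_force: [-7.9, 19.3, 26.3]
opening: 0.001
t 9.07 [ 0.5183  0.0503 -0.0016] F [-7.9 19.3 26.3] op 0.00 gate x 33.9 y 3.3 z -1.6
xaxis [ 0.348 -0.937 -0.025] -69.6 y [ 0.017  0.033 -0.999] z [0.937 0.348 0.027]
```

View pics/s7d.png

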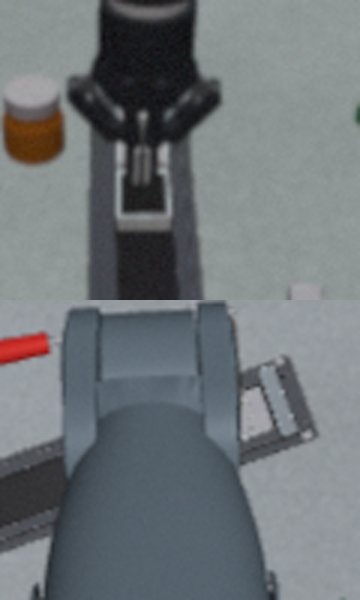

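View pics/w7.png

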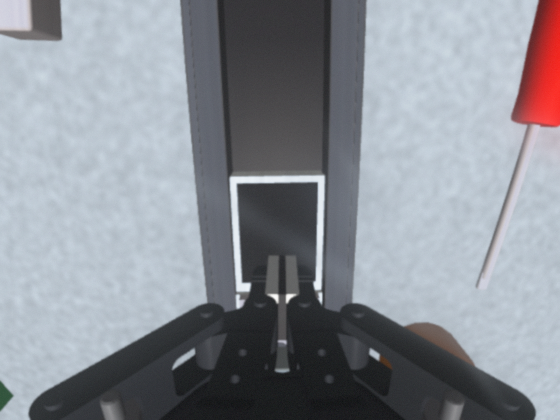

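Run:
```python
from h import *
W=cal("wrist");S=cal("side")
for z in(.034,):
  p=onz(W,[[231,177],[324,175.5],[277.5,176.3]],z); print(((p-G)@D*1000+60).round(1))
# side: tail top rear edge row: crop 217/300*100+170 ,col 145/360*120+220
p=onz(S,[[268,170+217/3]],.034); print(((p-G)@D*1000+60).round(1))
```

```text
[46.1 45.3 45.7]
[42.3]
```

```bash
python3 -m jog '2 2.5 -1 0 0; 4 2.4 -2 0 0; 5 2.3 -2.5 0 0; 6 2.3 -2.5 0 0; 6 2.3 -2.5 0 0'; python3 -c "
from h import *
st()"
```

```text
t: 9.63
ee_pos: [0.5191, 0.0482, -0.0015]
tool_rot: [0.597, -0.565, 0.405, -0.4]
ft_force: [-7.6, 19.7, 27.5]
opening: 0.002
t 9.63 [ 0.5191  0.0482 -0.0015] F [-7.6 19.7 27.5] op 0.00 gate x 36.1 y 3.4 z -1.5
xaxis [ 0.351 -0.936 -0.032] -69.4 y [ 0.02   0.042 -0.999] z [0.936 0.35  0.033]
```

```bash
python3 -m jog '2 2.5 -1 0 0; 4 2.4 -2 0 0; 5 2.3 -2 0 0; 5 2.3 -2 0 0'; python3 -c "
from h import *
st()"
```

```text
t: 9.97
ee_pos: [0.5196, 0.0475, -0.0015]
tool_rot: [0.601, -0.562, 0.406, -0.398]
ft_force: [-9.6, 20.9, 30.0]
opening: -0.002
t 9.97 [ 0.5196  0.0475 -0.0015] F [-9.6 20.9 30. ] op -0.00 gate x 37.0 y 3.6 z -1.5
xaxis [ 0.354 -0.934 -0.04 ] -69.3 y [ 0.022  0.051 -0.998] z [0.935 0.352 0.039]
```

```bash
python3 -m jog '2 2 -1 0 0; 4 2 -2 0 0; 6 1.8 -2.5 0 0; 7 1.6 -2.5 0 0; 8 1.6 -2.5 0 0; 9 1.6 -2.5 0 0; 10 1.6 -2.5 0 0'
python3 - <<'E'
from h import *
st(); snap("wrist","w8.png");snap("top","t8.png")
b=cv2.imread('pics/t8.png')[160:220,260:332]
cv2.imwrite('pics/t8d.png',np.hstack([cv2.resize(b,(360,300),interpolation=cv2.INTER_CUBIC),cv2.resize(cv2.imread('pics/w8.png'),(400,300))]))
E
```

```text
t: 10.55
ee_pos: [0.5196, 0.0476, -0.0013]
tool_rot: [0.608, -0.557, 0.408, -0.392]
ft_force: [-15.1, 52.7, 30.6]
opening: 0.001
t 10.55 [ 0.5196  0.0476 -0.0013] F [-15.1  52.7  30.6] op 0.00 gate x 36.8 y 3.6 z -1.3
xaxis [ 0.36  -0.931 -0.059] -68.8 y [ 0.021  0.072 -0.997] z [0.933 0.358 0.046]
```

View pics/t8d.png

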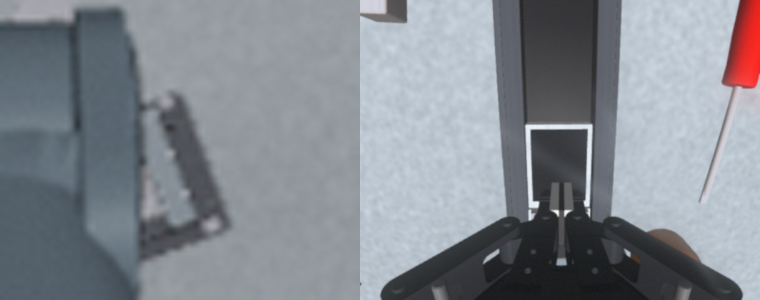

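```bash
python3 -m jog '0 0.5 0 0 0; 0 0 0 0 0; -0.3 -3 0 0 0; -0.6 -8 0.4 0 0; -1.5 -16 0.8 0 0; -3 -30 1.5 0 0; -5 -50 2 0 0; -6 -75 3 0 0; -7 -100 4 0 0; -9 -125 5 0 0; -9 -125 5 0 0'
python3 - <<'E'
from h import *
st(); snap("wrist","w9.png");snap("side","s9.png")
a=cv2.imread('pics/s9.png')[170:270,220:340]
cv2.imwrite('pics/s9d.png',np.hstack([cv2.resize(a,(360,300),interpolation=cv2.INTER_CUBIC),cv2.resize(cv2.imread('pics/w9.png'),(400,300))]))
E
```

```text
t: 11.57
ee_pos: [0.5212, 0.0482, 0.1293]
tool_rot: [0.609, -0.556, 0.406, -0.394]
ft_force: [1.3, -0.4, 0.1]
opening: -0.004
t 11.57 [0.5212 0.0482 0.1293] F [ 1.3 -0.4  0.1] op -0.00 gate x 36.9 y 5.3 z 129.3
xaxis [ 0.36  -0.931 -0.056] -68.9 y [ 0.029  0.071 -0.997] z [0.933 0.357 0.052]
```

View pics/s9d.png

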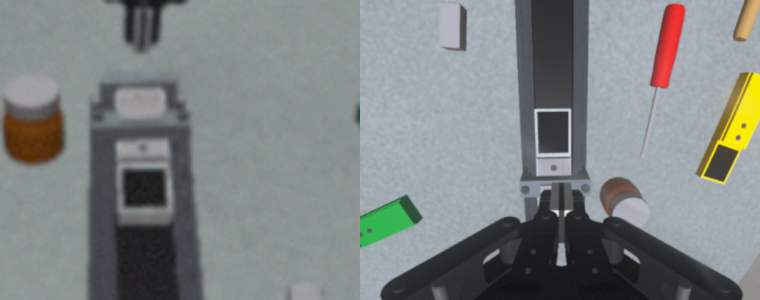

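```bash
python3 -m jog '0 -5 -20 0 0; 0 -10 -50 0 0; 0 -20 -80 0 0; 0 -30 -110 0 0; 0 -40 -140 0 0; 0 -50 -170 0 0; 0 -50 -190 0 0; 0 -50 -200 0 0; 0 -50 -200 0 0'
python3 - <<'E'
from h import *
st(); snap("top","t10.png");snap("side","s10.png")
a=cv2.imread('pics/s10.png')[180:280,230:330]; b=cv2.imread('pics/t10.png')[165:255,180:315]
cv2.imwrite('pics/s10d.png',cv2.resize(a,None,fx=6,fy=6,interpolation=cv2.INTER_CUBIC));cv2.imwrite('pics/t10d.png',cv2.resize(b,None,fx=5.5,fy=5.5,interpolation=cv2.INTER_CUBIC))
E
```

```text
t: 12.42
ee_pos: [0.3296, -0.0274, 0.1651]
tool_rot: [0.607, -0.557, 0.408, -0.393]
ft_force: [1.0, 0.1, -0.3]
opening: 0.002
t 12.42 [ 0.3296 -0.0274  0.1651] F [ 1.   0.1 -0.3] op 0.00 gate x 42.3 y -200.6 z 165.1
xaxis [ 0.358 -0.932 -0.058] -69.0 y [ 0.023  0.071 -0.997] z [0.933 0.356 0.046]
```

View pics/t10d.png

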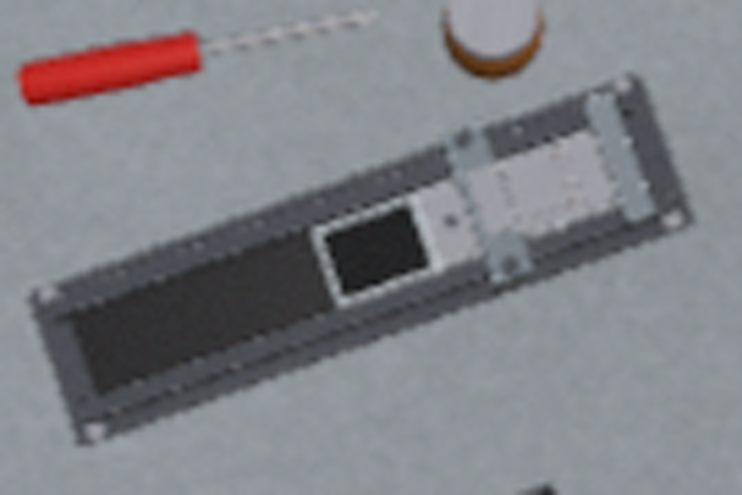

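View pics/s10d.png

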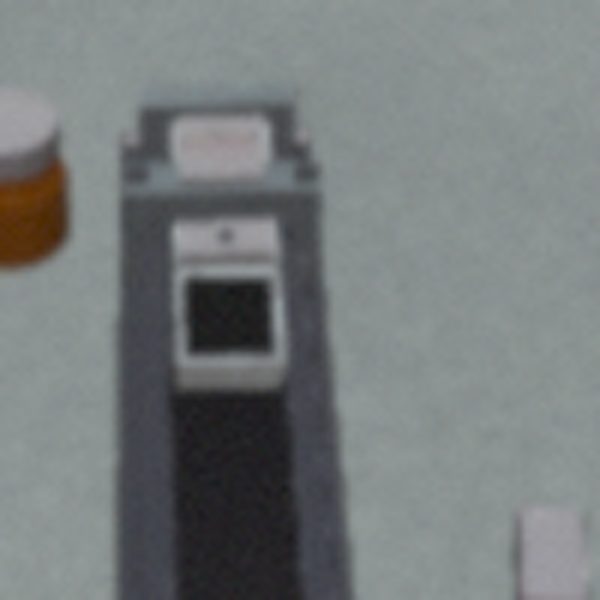

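Run:
```python
from h import *
T=cal("top");S=cal("side")
def c(f,x,y):
    g=cv2.cvtColor(cv2.imread('pics/'+f),cv2.COLOR_BGR2GRAY);m=(g<60).astype(np.uint8);n,l,s,q=cv2.connectedComponentsWithStats(m,connectivity=4);i=l[y,x];print(s[i]);return q[i]
x0,y0=180+int(375/5.5),165+int(250/5.5)
for C,f,x,y in((T,'t10.png',x0,y0),(S,'s10.png',230+228//6,180+315//6)):
    p=onz(C,[c(f,x,y)],.037)[0]; print(p,(p-G)@D*1000+30)
```

```text
[239 203  18  15 173]
[0.50729065 0.06325423 0.037     ] 47.93784316777575
[261 227  14  12 150]
[0.50934646 0.06508878 0.037     ] 46.91705846008392
```

Run:
```python
from h import *
T=cal("top"); g=cv2.cvtColor(cv2.imread('pics/t10.png'),cv2.COLOR_BGR2GRAY).astype(np.float32)
N=np.array([-D[1],D[0],0])
for y in(-.017,0,.017):
  xs=np.arange(130,168,2)/1000
  uv=proj(T,[G+x*D+y*N+[0,0,.045] for x in xs]).astype(np.float32)
  print(cv2.remap(g,uv[:,:1],uv[:,1:],cv2.INTER_LINEAR).ravel().round().astype(int).tolist())
print((xs*1000).astype(int).tolist())
b=cv2.imread('pics/t10.png')[170:220,255:315];cv2.imwrite('pics/t10e.png',cv2.resize(b,None,fx=12,fy=12,interpolation=cv2.INTER_NEAREST))
```

```text
[157, 153, 151, 153, 155, 158, 155, 149, 142, 135, 130, 129, 136, 135, 135, 135, 141, 143, 134]
[167, 164, 159, 157, 157, 158, 158, 158, 149, 138, 132, 135, 137, 136, 136, 136, 135, 127, 113]
[158, 163, 163, 161, 159, 161, 162, 161, 154, 143, 133, 135, 137, 136, 137, 137, 135, 122, 104]
[130, 132, 134, 136, 138, 140, 142, 144, 146, 148, 150, 152, 154, 156, 158, 160, 162, 164, 166]
```

View pics/t10e.png

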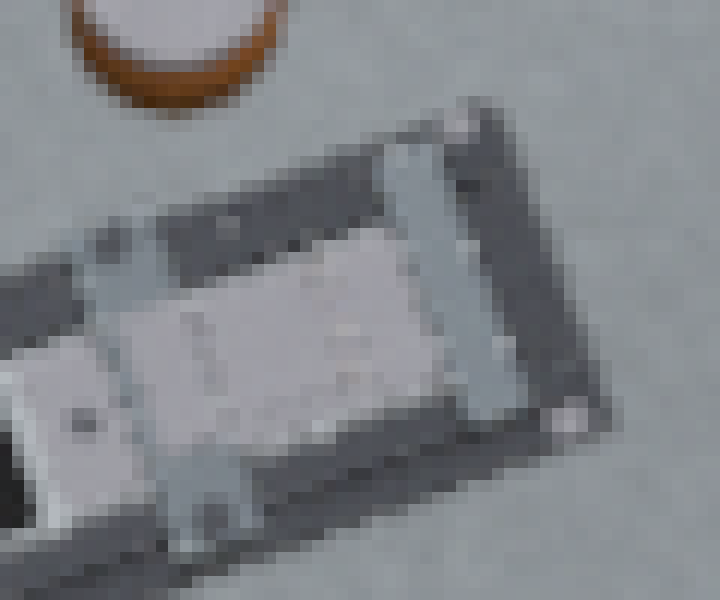

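No gap shows between the nose and the stop, and the hand is clear, so I am handing in.

```bash
python3 -c "
from h import *
st(); print(manip.close_job())"
```

```text
t 12.52 [ 0.3321 -0.027   0.1654] F [ 0.6  0.2 -0.6] op -0.00 gate x 42.8 y -198.1 z 165.4
xaxis [ 0.359 -0.932 -0.058] -68.9 y [ 0.024  0.071 -0.997] z [0.933 0.356 0.048]
the job is handed in; nothing more can be done
None
```

The carrier is home against the end stop, and I handed the job in at 12.5 s; no verdict came back. With the shut fingers I pressed the carrier's tail until the floor bottomed, at about 25 N. I kept it pressed while pushing it under the bridge and leaf spring. Then I lifted straight up and moved the hand clear.

**Last checks**
- **Home:** the push force jumped from about 23 N to 55 N with no further motion, which fits the nose meeting the stop. The top view shows no dark gap between nose and stop.
- **Carrier position:** the pad measured in the pictures puts the carrier at x ≈ 48 mm from the top view and 47 mm from the side view. The requirement is over 46 mm and home is 50 mm. The calibration is only good to about 2 mm, so the force jump and the closed gap are the stronger evidence.
- **Lie and surroundings:** the carrier looks straight in the channel with the leaf spring on it. By eye, the jar, screwdriver and block, the only bystanders in my last crops, had not shifted. I did not measure the floor or leaf values at the end.
- **Hand clear:** the force reading was near zero, with the hand about 0.2 m from the gate.

**What disagreed**
- The fingertips stood about 36 mm higher than the reported TCP, seen in two views and confirmed by where the press made contact. I worked from the pictures and the force instead.
- The tool tilted by about 4° under load during the push, which did not stop it.

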